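# Return the gauges to the sloping gauge rack

## Robot

A 6-joint arm with a two-finger parallel gripper is mounted at the origin on a cart in front of the work surface, level with it; the furniture and walls round the work are solid. World frame = base frame: x ahead of the robot, y to its left, z up, the work surface at z = 0. Lengths are in m, angles in rad, forces in N, time in s.
With the tool pointing down it reaches from about 0.25 to 0.725 m from the base axis. Payload 4 kg.
Tool frame: the origin (TCP) lies on the centre line of the jaws, within the pads' length; the fingertips stand tip_reach ahead of it and the grasp point (between the pads) lies 5 mm behind it (tip_reach is the distance from the TCP to the fingertips, in m); z points along the fingers, y is the direction in which the jaws open and shut (so a half turn about z gives the same grasp; the last joint's range is limited). The gripper opens to 85 mm and grips with 20 to 120 N. Pads are 22 mm wide; open, the fingers measure 114 mm over their backs; the gripper's body (76 mm by 85 mm) begins 54 mm behind the grasp point. The pads swing forward as they close: fully open they stand 13 mm farther back than shut.
Start: joints at [-1.114, 0.241, 0.005, 1.335, 0, 1.571], TCP at [0.221, -0.449, 0.207] pointing down, gripper open.
Joint ranges: [-2.72, 2.72], [-1.05, 1.87], [-1.09, 1.28], [-1.99, 2.15], [-1.42, 1.44], [-3.14, 3.14]. Speed limits (rad/s): [2.79, 2.79, 3.14, 3.14, 3.14, 3.14].

## Interface

Orientations are given as a unit quaternion [x, y, z, w].
In Python, from workcell import * gives the robot as it stands.
- The arm moves only by the tool arm_command, never from a script. Its arguments are lists of equal length, an entry for each row: "translation": the shift along the tool's x, y, z in cm, a list of three; "turn": the turn about the tool's z in rad; "hand": the closure, from 0 (fully open) to 1 (shut). In form: {"translation": [[x, y, z], ...], "turn": [turn, ...], "hand": [hand, ...]}. A call has 1 to 5 rows; each row is the pose to reach, as a shift and turn from the pose commanded when the call began, along the tool's axes at that moment; what a row does not reach only later rows make up. A row lasts 1/12 s, in which the tool goes at most 41.7 mm and 7.16 degrees, less where a joint would pass 70% of its speed; a pose out of reach is approached as far as the arm can. A call with a gripper value outside its range is refused whole. The fingers move at their own pace and stop on an object; the grip force is fixed at half the most. Time passes only in rows, so rows that repeat a pose let the fingers close. It gives the time, the measured TCP pose, the force and the opening at its end, in the units of the state.
- get_obs(): the state, without advancing time (a new reading comes with each control period).
- camera(name): name is "scene" or "top"; returns (picture, depth): 480x640x3 uint8, red, green, blue; 480x640 float32, m along the optical axis (not along the pixel's ray), 0 where there is no reading.
- camera_info(name): a dict with "mtx" (3x3 intrinsics, pixels), "world_to_cam" (4x4, takes a point from world to camera coordinates). Camera axes: x right, y down, z forward; pixel columns grow to the right and rows downward; lengths in m; the calibration is good to about 2 mm. A picture is of the moment at which its call begins. camera_info takes no time and is no camera call.
- job_done(): hands the job in, once; it reports no verdict.
Trained networks look in the newest picture that a camera, given by its name, has taken for a name from the list of things; names that differ only in an ending like _2 or _b are one class to them, and where a whole thing is asked for, a point or a joint stands for the part that bears it (a point fixed in the world has none). Each returns a list of dicts, best first, with "conf" (0 to 1); they miss things now and then, are a little off and sometimes report something else, mostly with a low value. They report only what shows in the picture. A call takes as long as a camera call. They do not tell look-alikes from the thing itself.
- search_frame(camera, name): "location" ([row, column] in pixels, amid what is visible of it).
- spot_point(camera, name): "location" ([row, column] in pixels: a listed point, or the origin of a listed thing).
The state is a dict: "clock": time; "joint_pos": joint angles; "joint_vel": joint speeds; "tau": joint torques, N m; "eef_pos": TCP position; "tool_rot": TCP orientation; "ft_force": force on the tool from outside, world axes, zero at the start; "ft_torque": the same for the moment, N m; "grip_width": finger opening in m.
Only numpy, scipy, OpenCV 4.12 (cv2) and the standard library are available. Lean on these libraries where they do the work, as an engineer would, in place of code of your own. Each camera call takes 0.05 s, during which the arm holds its last target. There are 200 camera calls.

## Task

The check is finished: put the ring gauge and the plug gauge that lie out on the open bench back in the sloping rack, each in the recess cut to its own shape and lying flat on the bottom of it. Set them in, do not drop them, and leave the deburring tool, the tally counter and the marker where they are.

Things in the scene. Friction and masses are not known exactly. Their poses are not given: they have to be found in the camera images.
- ring_gauge: Ground steel ring gauge, a short ring 48 mm across and 16 mm high with a grooved rim and a hole in the middle, loose, lying flat on the bench; 0.12 kg. Grip it across the rim. Origin: centre of its underside, z up.
- ring_mid (a point): Centre of the ring gauge, 8 mm above its underside; axes of the ring gauge (z along the hole).
- plug_gauge: Double-ended steel plug gauge, a bar 121 mm long with a hexagon grip 15 mm wide, 13 mm high, loose, on the open bench before the rack (two like it by the dial fixture at the back are fixed, not meant); 0.075 kg. Grip the hexagon near the middle. Origin: middle of its underside, y along the bar, z up.
- plug_mid (a point): Middle of the plug gauge, 6.5 mm above its underside; axes of the plug gauge (y along the bar).
- rack: Grey steel rack, fixed, 160 mm deep and 222 mm wide; its three bays, whose order varies, lie side by side on its top, which slopes 25 degrees from 24 mm above the bench at the front to 92 mm at the back. Origin: centre of its underside; x to its back, y to its left, z up.
- bay_ring_seat (a point): Grey bay plate of the rack, 160 mm up the slope, 68 mm wide, rising 25 degrees away from the robot. It has a black-lined recess, large round one, 54 mm across and 7 mm deep, and a small plate with a large ring drawn on it at its top: the place of the ring gauge. This point: centre of the recess floor; x up the slope, y to the rack's left, z square out of the face.
- bay_plug_seat (a point): Grey bay plate of the rack, 160 mm up the slope, 68 mm wide, rising 25 degrees away from the robot. It has a black-lined recess, long straight one, 129 mm up the slope, 20 mm wide, 5 mm deep, and a small plate with a bar drawn on it at its top: the place of the plug gauge, either end up. This point: centre of the recess floor; x up the slope, y to the rack's left, z square out of the face.
- bay_spare_seat (a point): Grey bay plate of the rack, 160 mm up the slope, 68 mm wide, rising 25 degrees away from the robot. It has a black-lined recess, small round one, 34 mm across and 7 mm deep, for a smaller gauge that is not here; it stays empty. This point: centre of the recess floor; x up the slope, y to the rack's left, z square out of the face.
- deburr_tool: Deburring tool with an orange handle, 146 mm long, 14 mm thick, loose on the bench; leave it. Origin: middle of its underside, y along it.
- tally_counter: Small steel hand tally counter, 71x48x22 mm, loose on the bench; leave it. Origin: centre of its underside.
- marker: Black and white marker pen, 135 mm long, 17 mm thick, loose on the bench; leave it. Origin: middle of its underside, y along it.
Mind the look-alikes: they are no part of the job. What is shaped like the ring_gauge but green or yellow is not meant.

How it is judged:
At the end, for the whole second after the job is handed in: Ring gauge flat (0.12 rad) in the large round recess, centre within 6 mm of the recess centre and 8 +-3 mm over its floor; plug gauge in line (0.12 rad) in the long recess, middle within 9 mm along and 6 mm across, 6.5 +-3 mm over its floor; both at rest (x of ring_mid in the frame of bay_ring_seat between -0.006 and 0.006 m and y of ring_mid in the frame of bay_ring_seat between -0.006 and 0.006 m and z of ring_mid in the frame of bay_ring_seat between 0.005 and 0.011 m and angle between the z axis of ring_mid and the z axis of bay_ring_seat, either way round below 0.12 rad and linear speed of each of ring_gauge, plug_gauge below 0.02 m/s and x of plug_mid in the frame of bay_plug_seat between -0.009 and 0.009 m and y of plug_mid in the frame of bay_plug_seat between -0.006 and 0.006 m and z of plug_mid in the frame of bay_plug_seat between 0.0035 and 0.0095 m and angle between the y axis of plug_mid and the x axis of bay_plug_seat, either way round below 0.12 rad); the robot touches nothing.
It fails at once if the ring gauge is let fall (moves faster than 0.6 m/s while the fingers do not touch it) (linear speed of ring_gauge above 0.6 m/s and contact force between the fingers and ring_gauge below 0.05 N).
It fails at once if the plug gauge is let fall (moves faster than 0.6 m/s while the fingers do not touch it) (linear speed of plug_gauge above 0.6 m/s and contact force between the fingers and plug_gauge below 0.05 N).
It fails at once if the deburring tool is moved more than 20 mm (distance of deburr_tool from where it was at the start of the episode above 0.02 m).
It fails at once if the tally counter is moved more than 20 mm (distance of tally_counter from where it was at the start of the episode above 0.02 m).
It fails at once if the marker is moved more than 20 mm (distance of marker from where it was at the start of the episode above 0.02 m).
It also fails if it takes over 53 s, if anything falls off the work surface, if the arm or the gripper's body presses on something with over 40 N, if the wrist force passes 120 N, or if a joint passes its speed limit or range.

## Working session

There is one attempt and no reset: what is moved stays moved. The work goes in short steps, Python scripts to look and compute and a tool call to move; the robot and the scene stay as the last step left them, time stands still between calls to the robot, and variables do not carry over. Pictures are saved under pics/ and viewed, about 8 in all and at most 12, crops included, and the job is handed in when it is done.

Besides the shell and the picture viewer there is one more tool, called after ">>>" as name(argument=value, ...) on one line, values as JSON. arm_command: Moves the arm, as the interface text tells. Its arguments: {"type":"object","properties":{"translation":{"type":"array","items":{"type":"array","items":{"type":"number"}}},"turn":{"type":"array","items":{"type":"number"}},"hand":{"type":"array","items":{"type":"number"}}},"required":["translation","turn","hand"]}

```bash
ls; mkdir -p pics
cat > h.py <<'E'
from workcell import *
import numpy as np, cv2
from scipy.spatial.transform import Rotation as R
def world(cam,rc,depth,z=None):
    i=camera_info(cam);K=np.array(i["mtx"]);T=np.linalg.inv(np.array(i["world_to_cam"]))
    r,c=rc;ray=np.linalg.inv(K)@[c,r,1]
    if z is None:
        p=depth[max(0,int(r)-1):int(r)+2,max(0,int(c)-1):int(c)+2];p=p[p>0]
        d=np.median(p) if p.size else 0
        return (T@np.r_[ray*d,1])[:3]
    o=T[:3,3];v=T[:3,:3]@ray
    return o+v*(z-o[2])/v[2]
def cloud(cam,depth):
    i=camera_info(cam);K=np.array(i["mtx"]);T=np.linalg.inv(np.array(i["world_to_cam"]))
    v,u=np.mgrid[:480,:640];ray=np.stack([u,v,np.ones_like(u)],-1)@np.linalg.inv(K).T
    return (ray*depth[...,None])@T[:3,:3].T+T[:3,3]
E
python3 - <<'E'
from h import *
s=get_obs();print({k:np.round(v,3) for k,v in s.items()})
for cam in("scene","top"):
    im,d=camera(cam);cv2.imwrite(f"pics/{cam}0.png",im[...,::-1]);np.savez(f"{cam}0.npz",im=im,d=d)
    print(cam,np.round(np.linalg.inv(camera_info(cam)["world_to_cam"])[:3],3).tolist(),np.round(camera_info(cam)["mtx"],1).tolist())
    for n in("ring_mid","plug_mid","bay_ring_seat","bay_plug_seat","bay_spare_seat","rack"):
        for q in spot_point(cam,n)[:4]: print(cam,n,np.round(q["location"]),round(q["conf"],2),np.round(world(cam,q["location"],d),3))
E
```

```text
pics
{'clock': np.float64(0.0), 'joint_pos': array([-1.114,  0.241,  0.004,  1.335, -0.   ,  1.571]), 'joint_vel': array([ 0.002,  0.001,  0.001, -0.   , -0.002,  0.001]), 'tau': array([ 1.0000e-03, -3.7232e+01,  2.5240e+01,  1.7000e-02,  0.0000e+00,
        0.0000e+00]), 'eef_pos': array([ 0.22 , -0.448,  0.206]), 'tool_rot': array([ 0.974,  0.226, -0.   , -0.001]), 'ft_force': array([-0.07 ,  0.208, -0.208]), 'ft_torque': array([-0.025,  0.06 ,  0.039]), 'grip_width': np.float64(0.085)}
scene [[0.897, -0.291, 0.333, 0.145], [-0.442, -0.62, 0.648, -0.881], [0.019, -0.729, -0.685, 0.752]] [[558.4, 0.0, 314.0], [0.0, 558.4, 242.3], [0.0, 0.0, 1.0]]
scene ring_mid [206. 261.] 0.87 [ 0.458 -0.025  0.002]
scene ring_mid [276. 278.] 0.73 [ 0.41  -0.225  0.002]
scene ring_mid [240. 265.] 0.59 [ 0.421 -0.138  0.015]
scene plug_mid [327. 350.] 0.8 [ 0.469 -0.392  0.012]
scene bay_ring_seat [215. 364.] 0.93 [ 0.613 -0.183  0.045]
scene bay_plug_seat [235. 384.] 0.84 [ 0.614 -0.254  0.049]
scene bay_spare_seat [194. 347.] 0.75 [ 0.614 -0.112  0.045]
scene rack [280. 240.] 0.39 [ 0.255 -0.508  0.339]
top [[-0.006, -0.991, 0.133, 0.327], [-1.0, 0.006, 0.002, -0.204], [-0.003, -0.133, -0.991, 1.234]] [[605.2, 0.0, 325.4], [0.0, 605.2, 244.3], [0.0, 0.0, 1.0]]
top ring_mid [273. 290.] 0.88 [ 0.433 -0.129  0.002]
top ring_mid [264. 241.] 0.81 [ 0.452 -0.03   0.   ]
top ring_mid [284. 339.] 0.75 [ 0.411 -0.23   0.001]
top ring_mid [254. 420.] 0.3 [ 0.469 -0.395  0.012]
top plug_mid [254. 418.] 0.75 [ 0.469 -0.391  0.013]
top bay_ring_seat [181. 317.] 0.83 [ 0.613 -0.187  0.05 ]
top bay_plug_seat [183. 349.] 0.83 [ 0.61  -0.25   0.051]
top bay_plug_seat [276. 291.] 0.66 [ 0.427 -0.131  0.   ]
top bay_plug_seat [180. 282.] 0.56 [ 0.617 -0.116  0.048]
top bay_spare_seat [180. 282.] 0.91 [ 0.617 -0.115  0.048]
```

View pics/top0.png

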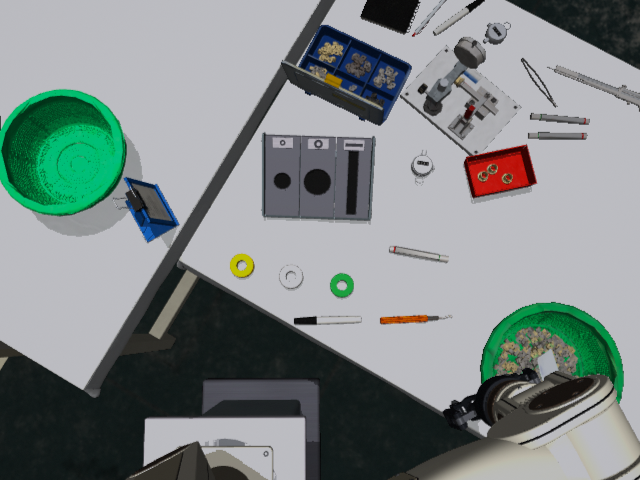

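View pics/scene0.png

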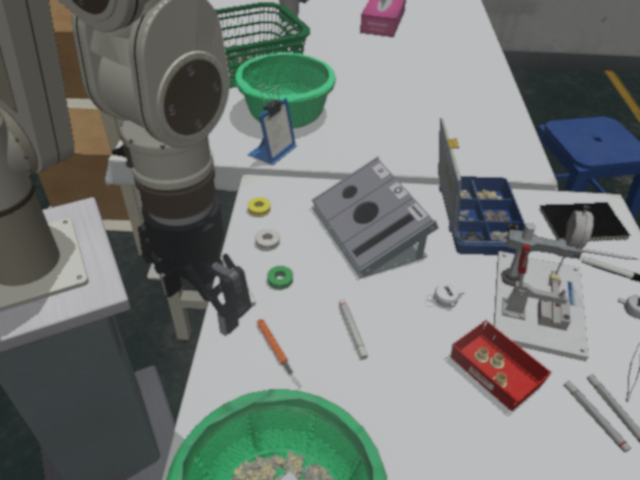

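Run:
```python
import workcell; print([n for n in dir(workcell) if n[0]!='_'], getattr(workcell,'tip_reach',None))
from h import *
f=np.load("top0.npz");im,d=f["im"],f["d"];P=cloud("top",d)
bench=P[225:240,300:380].reshape(-1,3);print("bench z",np.round([np.median(bench[:,2]),bench[:,2].std()],4))
i=camera_info("top");K=np.array(i["mtx"]);T=np.linalg.inv(i["world_to_cam"])
# plane of face
g=im.astype(int).sum(-1)
sub=np.zeros((480,640),bool);sub[155:212,270:366]=1
gray=sub&(g>200)&(g<420)
q=P[gray];c=q.mean(0);
for _ in range(3):
    A=np.c_[q[:,:2],np.ones(len(q))];s=np.linalg.lstsq(A,q[:,2],rcond=None)[0];r=q[:,2]-A@s;q=q[abs(r)<0.004]
n=np.r_[-s[:2],1];n/=np.linalg.norm(n);print("normal",n.round(4),"tilt",np.degrees(np.arccos(n[2])),"res",r.std(),"yaw deg",np.degrees(np.arctan2(-n[1],-n[0])),"color",np.median(im[gray],0))
p0=q.mean(0);p0[2]=np.r_[p0[:2],1]@s
up=np.array([0,0,1])-n*n[2];up/=np.linalg.norm(up);left=np.cross(n,up)
def onplane(pts):
    ray=np.c_[pts,np.ones(len(pts))]@np.linalg.inv(K).T@T[:3,:3].T;o=T[:3,3]
    t=((p0-o)@n)/(ray@n);X=o+ray*t[:,None];return np.c_[(X-p0)@up,(X-p0)@left]
dark=(sub&(g<130)).astype(np.uint8)
cs,_=cv2.findContours(dark,cv2.RETR_EXTERNAL,cv2.CHAIN_APPROX_NONE)
for k in cs:
    if cv2.contourArea(k)<80: continue
    uv=onplane(k[:,0].astype(float)).astype(np.float32)
    (a,b),(w,h),ang=cv2.minAreaRect(uv*1000);m=p0+up*a/1e3+left*b/1e3
    print("recess px",k[:,0].mean(0).round(),"size",round(w,1),round(h,1),"ang",round(ang,1),"face centre",m.round(4))
# gauges
for nm,(r0,r1,c0,c1),zt in(("ring",(255,300,270,312),.010),("plug",(235,275,380,458),.005)):
    Q=P[r0:r1,c0:c1].reshape(-1,3);Q=Q[Q[:,2]>zt]
    e=cv2.minAreaRect((Q[:,:2]*1000).astype(np.float32));cc=Q.mean(0);w,v=np.linalg.eigh(np.cov(Q[:,:2].T))
    print(nm,len(Q),e,cc.round(4),"zmax",np.percentile(Q[:,2],[50,95]).round(4),"dir",v[:,1].round(3))
s_=get_obs();print("tool axes",R.from_quat(s_["tool_rot"]).as_matrix().round(3).tolist())
f=np.load("scene0.npz");P=cloud("scene",f["d"]);m=(np.linalg.norm(P[...,:2]-s_["eef_pos"][:2],axis=-1)<.08)&(P[...,2]>.1)&(P[...,2]<.3)
z=P[m][:,2];print("tips z",np.percentile(z,[0,.5,1,2,5]).round(4),s_["eef_pos"][2])
```

```text
['Unreachable', 'camera', 'camera_info', 'get_obs', 'job_done', 'search_frame', 'spot_point', 'tip_reach'] 0.014
bench z [0.0013 0.1004]
normal [0.0615 0.0325 0.9976] tilt 3.990236088964753 res 0.0016934289075211622 yaw deg -152.15444522407088 color [ 99.  99. 108.]
recess px [282. 180.] size 30.1 31.4 ang 62.6 face centre [ 0.6146 -0.1152  0.0523]
recess px [317. 181.] size 52.2 51.5 ang 44.0 face centre [ 0.6117 -0.186   0.0548]
recess px [352. 183.] size 18.8 116.6 ang 58.8 face centre [ 0.6079 -0.2557  0.0573]
ring 371 ((381.8919372558594, -152.38539123535156), (144.41159057617188, 46.8493537902832), 25.246566772460938) [ 0.4239 -0.1331  0.0397] zmax [0.0168 0.0213] dir [-0.803 -0.595]
plug 608 ((441.0346374511719, -328.23529052734375), (121.78131103515625, 314.5554504394531), 21.57593536376953) [ 0.4688 -0.3911  0.0209] zmax [0.0112 0.0169] dir [-0.094  0.996]
tool axes [[0.897, 0.441, 0.0], [0.441, -0.897, -0.0], [-0.0, 0.0, -1.0]]
tips z [0.1    0.1003 0.1009 0.1015 0.1026] 0.2073593382295061
```

```bash
cat > m.py <<'E'
from h import *
f=np.load("top0.npz");im,d=f["im"],f["d"];P=cloud("top",cv2.medianBlur(d,5))
i=camera_info("top");K=np.array(i["mtx"]);T=np.linalg.inv(i["world_to_cam"])
g=im.astype(int).sum(-1)
sub=np.zeros((480,640),bool);sub[155:212,270:366]=1
gray=sub&(g>200)&(g<420)&(d>0)&(P[...,2]>.01)&(P[...,2]<.11)
q=P[gray]
from scipy.optimize import least_squares
s=least_squares(lambda s:np.c_[q[:,:2]-[.61,-.19],np.ones(len(q))]@s-q[:,2],[.46,0,.05],loss="cauchy",f_scale=.002).x
r=q[:,2]-np.c_[q[:,:2]-[.61,-.19],np.ones(len(q))]@s
n=np.r_[-s[:2],1];n/=np.linalg.norm(n);print("normal",n.round(4),"tilt",np.degrees(np.arccos(n[2])),"res",np.median(abs(r)),"yaw deg",np.degrees(np.arctan2(-n[1],-n[0])))
p0=np.r_[.61,-.19,s[2]];print("face pt",p0)
up=np.array([0,0,1])-n*n[2];up/=np.linalg.norm(up);left=np.cross(n,up)
def onplane(pts):
    ray=np.c_[pts,np.ones(len(pts))]@np.linalg.inv(K).T@T[:3,:3].T;o=T[:3,3]
    t=((p0-o)@n)/(ray@n);X=o+ray*t[:,None];return np.c_[(X-p0)@up,(X-p0)@left]
dark=(sub&(g<130)).astype(np.uint8)
if __name__=="__main__":
    sub[140:,]=sub[140:,]
    big=np.zeros_like(sub);big[148:218,265:370]=1
    cs,_=cv2.findContours((big&(g<150)).astype(np.uint8),cv2.RETR_EXTERNAL,cv2.CHAIN_APPROX_NONE)
    for k in cs:
        if cv2.contourArea(k)<80: continue
        uv=onplane(k[:,0].astype(float)).astype(np.float32)
        (a,b),(w,h),ang=cv2.minAreaRect(uv*1000);m=p0+up*a/1e3+left*b/1e3
        print("recess px",k[:,0].mean(0).round(),"size",round(w,1),round(h,1),"ang",round(ang,1),"face centre",m.round(4), "extent px",k[:,0].min(0),k[:,0].max(0))
    # bright label/plate outline: gauges
    for nm,(r0,r1,c0,c1),zt,zh in(("ring",(255,300,270,312),.010,.022),("plug",(235,275,380,458),.006,.018)):
        Q=P[r0:r1,c0:c1].reshape(-1,3);Q=Q[(Q[:,2]>zt)&(Q[:,2]<zh)]
        e=cv2.minAreaRect((Q[:,:2]*1000).astype(np.float32));cc=np.median(Q,0);w,v=np.linalg.eigh(np.cov(Q[:,:2].T))
        print(nm,len(Q),np.round(e[0],1),np.round(e[1],1),round(e[2],1),Q.mean(0).round(4),"z",cc[2].round(4),"dir",v[:,1].round(3))
    crop=lambda r0,r1,c0,c1,k:cv2.resize(im[r0:r1,c0:c1,::-1],None,fx=k,fy=k,interpolation=cv2.INTER_NEAREST)
    cv2.imwrite("pics/crop1.png",np.vstack([crop(130,225,255,385,6)[:570]])) 
    cv2.imwrite("pics/crop2.png",crop(225,310,270,460,4))
E
python3 m.py
```

```text
normal [-0.4198  0.0173  0.9075] tilt 24.842120353635163 res 0.0004968998090158355 yaw deg -2.356991917234895
face pt [ 0.61       -0.19        0.05440774]
recess px [282. 180.] size 30.9 30.2 ang 46.0 face centre [ 0.6143 -0.1159  0.055 ] extent px [274 173] [290 188]
recess px [317. 181.] size 51.0 51.3 ang 46.6 face centre [ 0.6112 -0.1853  0.0549] extent px [304 169] [330 194]
recess px [352. 182.] size 19.3 126.1 ang 89.7 face centre [ 0.6089 -0.2559  0.0551] extent px [346 151] [358 213]
ring 369 [ 426.3 -131.3] [44.8 46.6] 0.2 [ 0.4258 -0.1317  0.0158] z 0.0161 dir [-0.285  0.958]
plug 431 [ 470.6 -392.3] [122.   15.5] 79.2 [ 0.47   -0.3915  0.0117] z 0.0122 dir [0.183 0.983]
```

View pics/crop2.png

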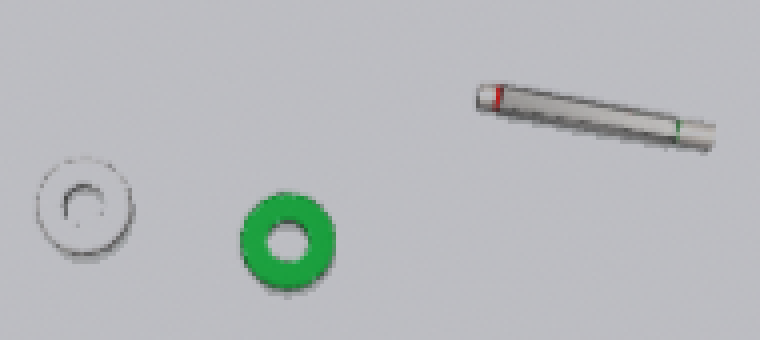

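>>> arm_command(translation=[[4,1,1],[8,2,2.5],[12,2.9,4],[16,3.9,5.5],[20,4.8,7]], turn=[-0.12,-0.24,-0.36,-0.48,-0.6], hand=[0.3,0.5,0.5,0.5,0.5])

```text
clock: 1.12
eef_pos: [0.4145, -0.4052, 0.14]
tool_rot: [0.862, 0.506, 0.0, 0.0]
ft_force: [0.8, -0.7, 0.4]
grip_width: 0.0429
```

>>> arm_command(translation=[[1.6,1.8,1],[3.3,3.7,2],[3.3,3.7,2],[3.3,3.7,2],[3.3,3.7,2]], turn=[-0.11,-0.22,-0.325,-0.325,-0.325], hand=[0.6,0.6,0.6,0.6,0.6])

```text
clock: 1.53
eef_pos: [0.4613, -0.3948, 0.1201]
tool_rot: [0.771, 0.636, -0.0, -0.0]
ft_force: [-0.2, 0.5, 0.1]
grip_width: 0.034
```

Run:
```python
from h import *
s=get_obs();print(s["eef_pos"],s["tool_rot"],s["grip_width"],s["joint_pos"].round(2))
for cam in("scene","top"):
    im,d=camera(cam);i=camera_info(cam);np.savez(f"{cam}1.npz",im=im,d=d)
    P=cloud(cam,d);m=(np.linalg.norm(P[...,:2]-s["eef_pos"][:2],axis=-1)<.05)&(P[...,2]>.04)&(P[...,2]<.2)&(d>0)
    print(cam,m.sum(),np.sort(P[m][:,2])[[0,5,10,20,40,80]].round(4) if m.sum()>90 else '')
    p=np.array(i["mtx"])@(np.array(i["world_to_cam"])@np.r_[s["eef_pos"],1])[:3];u,v=(p[:2]/p[2]).astype(int);print("tcp px",u,v)
    if cam=="scene":
        c=im[v-60:v+60,u-75:u+75,::-1].copy();c[60,75]=(0,0,255);cv2.imwrite("pics/near1.png",cv2.resize(c,None,fx=5,fy=5,interpolation=cv2.INTER_NEAREST))
```

```text
[ 0.46125566 -0.39478203  0.12011347] [ 7.71348466e-01  6.36412877e-01 -2.07704366e-04 -3.86763186e-04] 0.0339996826764897 [-0.71  0.5   0.16  1.23 -0.    1.05]
scene 780 [0.1454 0.1472 0.1483 0.1497 0.1524 0.1556]
tcp px 351 286
top 0 
tcp px 429 251
```

View pics/near1.png

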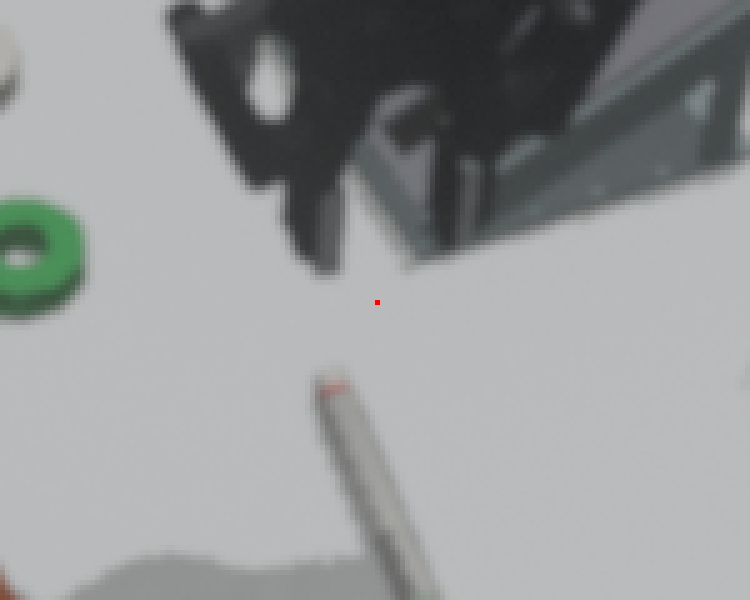

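Run:
```python
from h import *
s=get_obs();print(s["eef_pos"],s["clock"])
f=np.load("scene1.npz");d=f["d"]
i=camera_info("scene");K=np.array(i["mtx"]);W=np.array(i["world_to_cam"])
t=s["eef_pos"];y=R.from_quat(s["tool_rot"]).as_matrix()[:,1]
for sg in(-1,1):
  for dz in(-.014,0,.014,.03):
    p=K@(W@np.r_[t+sg*y*.02+[0,0,dz],1])[:3];print(sg,dz,(p[:2]/p[2]).round(1),"->crop",((p[:2]/p[2]-[276,226])*5).round())
for u,v in((339,276),(341,278),(340,272),(365,273),(366,270),(367,265)):
    print(u,v,d[v,u],world("scene",(v,u),d).round(4))
```

```text
[ 0.46079703 -0.3954797   0.12094683] 1.6333
-1 -0.014 [338.2 294.6] ->crop [311. 343.]
-1 0 [338.7 288.5] ->crop [313. 312.]
-1 0.014 [339.1 282.2] ->crop [316. 281.]
-1 0.03 [339.6 274.9] ->crop [318. 244.]
1 -0.014 [362.9 289.8] ->crop [434. 319.]
1 0 [363.6 283.7] ->crop [438. 288.]
1 0.014 [364.3 277.4] ->crop [442. 257.]
1 0.03 [365.2 270.1] ->crop [446. 220.]
339 276 0.8213033 [ 0.4362 -0.3982  0.157 ]
341 278 0.81709355 [ 0.4383 -0.4009  0.1544]
340 272 0.80839473 [ 0.4371 -0.3988  0.1656]
365 273 0.8317907 [ 0.4775 -0.4039  0.1504]
366 270 0.82428974 [ 0.4771 -0.4062  0.1591]
367 265 0.81599724 [ 0.4772 -0.407   0.1704]
```

Run:
```python
from h import *
s=get_obs();print(s["eef_pos"],s["clock"],s["grip_width"])
i=camera_info("scene");K=np.array(i["mtx"]);W=np.array(i["world_to_cam"])
t=np.array([.2207,-.448,.2073]);y=np.array([.441,-.897,0])
for sg in(-1,0,1):
  for dz in(-.014,0,.03):
    p=K@(W@np.r_[t+sg*y*.049+[0,0,dz],1])[:3];print(sg,dz,(p[:2]/p[2]).round(1))
f=np.load("scene0.npz")
im,d=camera("scene")
a=f["im"][240:350,170:280,::-1];b=im[230:310,300:410,::-1]
cv2.imwrite("pics/two.png",np.hstack([cv2.resize(a,(440,440)),cv2.resize(np.vstack([b,b[:30]*0]),(440,440))])[:, :800])
P=cloud("scene",f["d"]);c=cloud("top",np.load("top1.npz")["d"])
# tips from the depth picture at start: points by z near tool, colour dark
m=(np.linalg.norm(P[...,:2]-t[:2],axis=-1)<.09)&(P[...,2]>.15)&(P[...,2]<.33)&(f["im"].sum(-1)<250);print(m.sum(),np.sort(P[m][:,2])[[0,5,20,60]].round(3));v,u=np.nonzero(m);print(u.min(),u.max(),v.min(),v.max())
```

```text
[ 0.46079703 -0.3954797   0.12094683] 1.6333 0.03400733980124448
-1 -0.014 [178.  317.4]
-1 0 [176.3 310.3]
-1 0.03 [172.6 294.4]
0 -0.014 [205.2 336.7]
0 0 [203.9 329.7]
0 0.03 [200.9 313.9]
1 -0.014 [234.2 357.3]
1 0 [233.3 350.3]
1 0.03 [231.2 334.6]
2422 [0.243 0.244 0.246 0.25 ]
139 251 237 332
```

View pics/two.png

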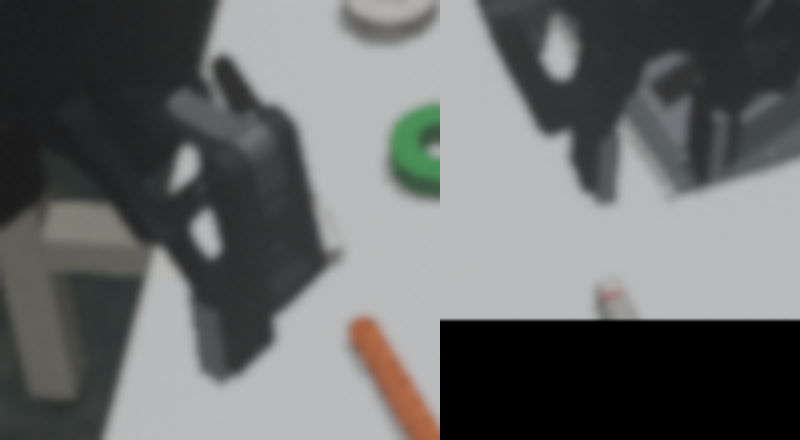

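>>> arm_command(translation=[[0.5,0.8,2],[0.5,0.8,4],[0.5,0.8,6],[0.5,0.8,8],[0.5,0.8,8.5]], turn=[0,0,0,0,0], hand=[0.6,0.6,0.6,0.6,0.6])

```text
clock: 2.1
eef_pos: [0.4675, -0.3907, 0.0327]
tool_rot: [0.771, 0.636, -0.0, -0.002]
ft_force: [-1.5, 0.6, -0.6]
grip_width: 0.034
```

Run:
```python
from h import *
s=get_obs();print(s["eef_pos"],s["tool_rot"],s["grip_width"],s["ft_force"].round(1))
i=camera_info("scene");K=np.array(i["mtx"]);W=np.array(i["world_to_cam"])
im,d=camera("scene");P=cloud("scene",d)
m=(np.linalg.norm(P[...,:2]-s["eef_pos"][:2],axis=-1)<.05)&(P[...,2]>.022)&(P[...,2]<.15)&(im.sum(-1)<330);print(m.sum(),np.sort(P[m][:,2])[[0,5,20,60]].round(3))
p=K@(W@np.r_[s["eef_pos"],1])[:3];u,v=(p[:2]/p[2]).astype(int);print(u,v)
c=im[v-70:v+50,u-80:u+80,::-1];cv2.imwrite("pics/near2.png",cv2.resize(c,None,fx=5,fy=5,interpolation=cv2.INTER_CUBIC))
```

```text
[ 0.46753846 -0.39069087  0.03270217] [ 7.71462448e-01  6.36270114e-01 -4.72705315e-04 -2.41044637e-03] 0.03401216839798814 [-1.5  0.6 -0.6]
1219 [0.059 0.063 0.065 0.071]
349 319
```

View pics/near2.png

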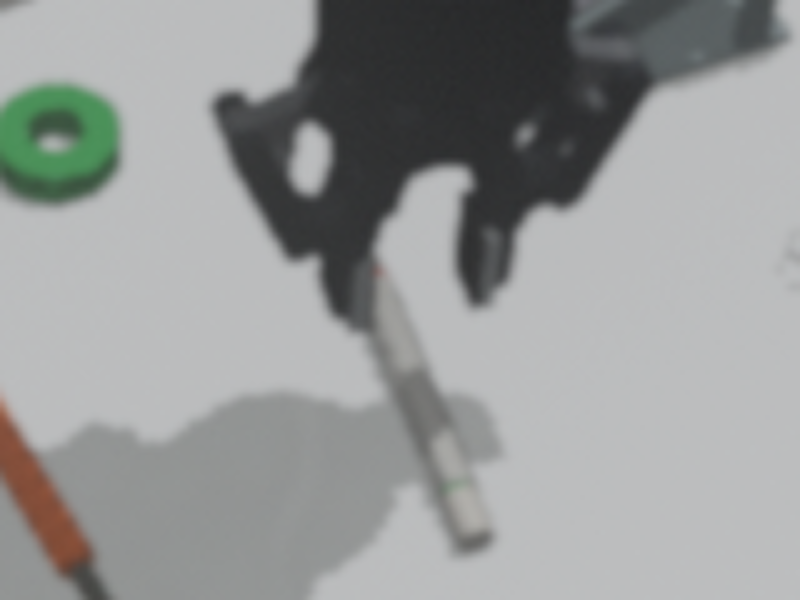

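>>> arm_command(translation=[[0,0.25,1],[0,0.25,2],[0,0.25,3],[0,0.25,3.6],[0,0.25,3.8]], turn=[0,0,0,0,0], hand=[0.6,0.6,0.6,0.6,0.6])

```text
clock: 2.57
eef_pos: [0.4718, -0.3915, -0.0039]
tool_rot: [0.771, 0.637, -0.0, -0.001]
ft_force: [0.1, 0.1, 0.7]
grip_width: 0.0341
```

Run:
```python
from h import *
s=get_obs();print(s["eef_pos"],s["tool_rot"],s["grip_width"],s["ft_force"].round(1))
i=camera_info("scene");K=np.array(i["mtx"]);W=np.array(i["world_to_cam"])
im,d=camera("scene");P=cloud("scene",d)
m=(np.linalg.norm(P[...,:2]-s["eef_pos"][:2],axis=-1)<.05)&(P[...,2]>.006)&(P[...,2]<.15)&(im.sum(-1)<200);print(m.sum(),np.sort(P[m][:,2])[[0,5,20,60]].round(3))
c=im[249:369,269:429,::-1];cv2.imwrite("pics/near3.png",cv2.resize(c,None,fx=5,fy=5,interpolation=cv2.INTER_CUBIC))
```

```text
[ 0.47183308 -0.39153657 -0.00391073] [ 7.70707927e-01  6.37187788e-01 -1.91692727e-04 -9.89203808e-04] 0.03409918729594798 [0.1 0.1 0.7]
1268 [0.028 0.032 0.037 0.049]
```

View pics/near3.png

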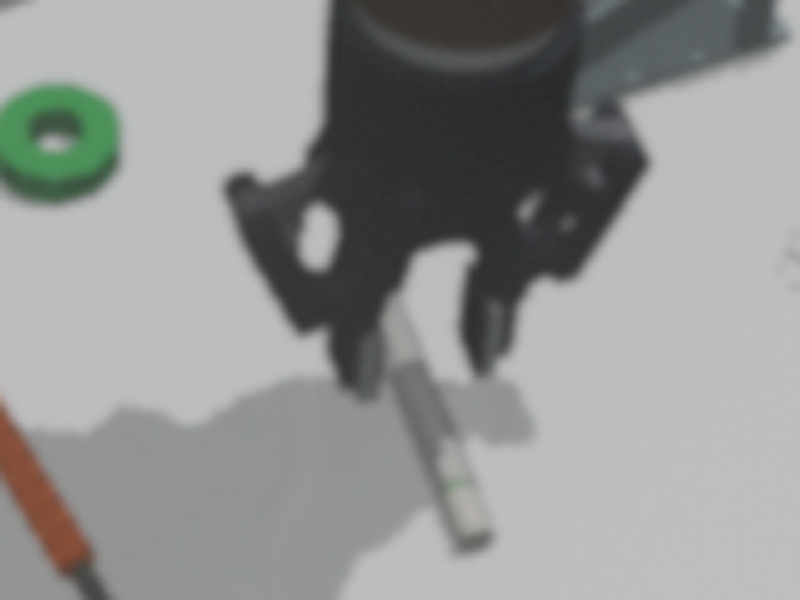

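>>> arm_command(translation=[[0,-0.1,0.6],[0,-0.1,1.2],[0,-0.1,1.5],[0,-0.1,1.8],[0,-0.1,1.8]], turn=[0,0,0,0,0], hand=[0.6,0.6,0.6,0.6,0.6])

```text
clock: 3.03
eef_pos: [0.4711, -0.3915, -0.0213]
tool_rot: [0.771, 0.637, -0.0, -0.001]
ft_force: [-0.3, 0.0, -0.2]
grip_width: 0.0342
```

>>> arm_command(translation=[[0,0,0.2],[0,0,0.3],[0,0,0.3]], turn=[0,0,0], hand=[0.6,0.6,0.6])

```text
clock: 3.28
eef_pos: [0.4716, -0.3919, -0.0236]
tool_rot: [0.771, 0.637, -0.0, -0.0]
ft_force: [-1.0, 0.1, -1.8]
grip_width: 0.0343
```

>>> arm_command(translation=[[0,0,0.1],[0,0,0.1],[0,0,0.1],[0,0,0.1],[0,0,0.1]], turn=[0,0,0,0,0], hand=[0.8,1,1,1,1])

```text
clock: 3.7
eef_pos: [0.472, -0.3924, -0.0234]
tool_rot: [0.771, 0.637, 0.0, 0.001]
ft_force: [-1.2, 1.4, 5.7]
grip_width: 0.0118
```

>>> arm_command(translation=[[0,0,0],[0,0,0],[0,0,0]], turn=[0,0,0], hand=[1,1,1])

```text
clock: 3.95
eef_pos: [0.472, -0.3925, -0.0234]
tool_rot: [0.771, 0.637, 0.0, 0.001]
ft_force: [-1.7, 0.9, 5.2]
grip_width: 0.0119
```

Run:
```python
from h import *
s=get_obs();print(s["eef_pos"],s["tool_rot"],s["grip_width"],s["ft_force"].round(1))
im,d=camera("scene");np.savez("scene3.npz",im=im,d=d)
c=im[259:379,269:429,::-1];cv2.imwrite("pics/near4.png",cv2.resize(c,None,fx=5,fy=5,interpolation=cv2.INTER_CUBIC))
```

```text
[ 0.47195863 -0.39245062 -0.02338187] [7.70720605e-01 6.37172703e-01 2.26592177e-05 8.33768049e-04] 0.011919965951283713 [-1.7  0.9  5.2]
```

View pics/near4.png

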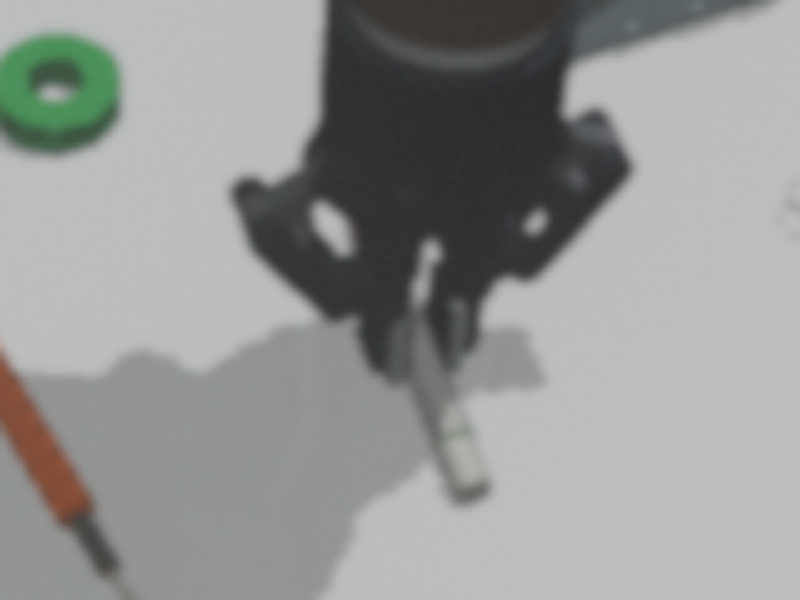

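>>> arm_command(translation=[[0,0,0],[0,0,0],[0,0,0.3],[0,0,0.6],[0,0,0.6]], turn=[0,0,0,0,0], hand=[0.65,0.65,0.65,0.65,0.65])

```text
clock: 4.42
eef_pos: [0.4721, -0.3922, -0.0245]
tool_rot: [0.771, 0.637, 0.0, 0.001]
ft_force: [-9.1, 7.8, 34.2]
grip_width: 0.03
```

>>> arm_command(translation=[[0,0,0],[0,0,0],[0,0,0],[0,0,0],[0,0,0]], turn=[0,0,0,0,0], hand=[0.8,1,1,1,1])

```text
clock: 4.83
eef_pos: [0.4743, -0.3939, -0.0236]
tool_rot: [0.771, 0.637, 0.001, 0.004]
ft_force: [-5.7, 6.6, 33.8]
grip_width: 0.0121
```

>>> arm_command(translation=[[0,0,0],[0,0,-0.4],[0,0,-0.9],[0,0,-0.9],[0,0,-0.9]], turn=[0,0,0,0,0], hand=[0.7,0.7,0.7,0.7,0.7])

```text
clock: 5.25
eef_pos: [0.4707, -0.3914, -0.0224]
tool_rot: [0.771, 0.637, -0.0, -0.001]
ft_force: [-0.8, 0.2, 0.2]
grip_width: 0.0257
```

Commanded about -0.0215; raise 2 mm and close.

>>> arm_command(translation=[[0,0,-0.2],[0,0,-0.2],[0,0,-0.2],[0,0,-0.2],[0,0,-0.2]], turn=[0,0,0,0,0], hand=[0.8,1,1,1,1])

```text
clock: 5.67
eef_pos: [0.4712, -0.3917, -0.0201]
tool_rot: [0.771, 0.637, -0.0, -0.0]
ft_force: [-0.2, 0.4, -0.2]
grip_width: 0.0116
```

>>> arm_command(translation=[[0,0,-0.5],[0,0,-1.5],[0,0,-3],[0,0,-5],[0,0,-7]], turn=[0,0,0,0,0], hand=[1,1,1,1,1])

```text
clock: 6.08
eef_pos: [0.4714, -0.3918, 0.0517]
tool_rot: [0.771, 0.637, -0.0, -0.0]
ft_force: [0.2, -0.1, -1.1]
grip_width: 0.0119
```

Run:
```python
from h import *
s=get_obs();print(s["eef_pos"],s["tool_rot"],s["grip_width"],s["ft_force"].round(1))
im,d=camera("scene");im2,d2=camera("top");np.savez("top4.npz",im=im2,d=d2);np.savez("scene4.npz",im=im,d=d)
c=cv2.resize(im[210:330,269:429,::-1],None,fx=3.5,fy=3.5,interpolation=cv2.INTER_CUBIC)
cv2.imwrite("pics/near5.png",c)
```

```text
[ 0.47143788 -0.39180773  0.05167397] [ 7.70665416e-01  6.37239982e-01 -4.70777131e-05 -1.37317306e-04] 0.011926656830568483 [ 0.2 -0.1 -1.1]
```

View pics/near5.png

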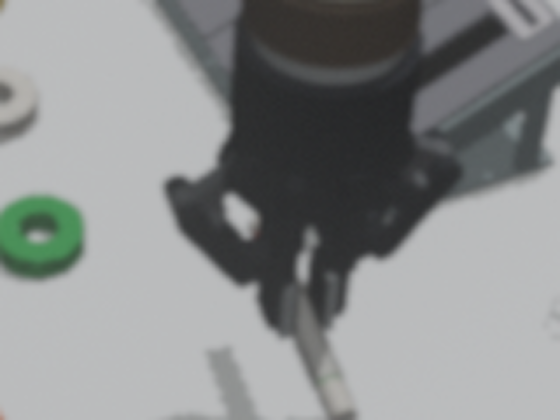

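```bash
cat > go.py <<'E'
import sys
from h import *
def go(x,y,z,yaw):
    s=get_obs();M=R.from_quat(s["tool_rot"]).as_matrix();dd=M.T@(np.array([x,y,z])-s["eef_pos"])
    cur=np.degrees(np.arctan2(M[1,1],M[0,1]));t=-np.radians((yaw-cur+90)%180-90)
    print("t",round(float(s["clock"]),2),"pos",s["eef_pos"].round(4),"yaw",round(cur,1),"F",s["ft_force"].round(1),"w",round(float(s["grip_width"]),4),"| shift cm",(dd*100).round(2),"turn",round(t,3),"j6",s["joint_pos"][5].round(2))
go(*map(float,sys.argv[1:5]))
E
python3 go.py .606 -.2558 .13 -92.4
```

```text
t 6.18 pos [ 0.4744 -0.3943  0.0555] yaw -10.8 F [ 1.5 -0.4 -0.5] w 0.0117 | shift cm [16.04 10.39 -7.44] turn 1.424 j6 1.07
```

>>> arm_command(translation=[[0,0,-3],[1,0.5,-6],[3,2,-8],[5.5,3.5,-8],[8,5,-8]], turn=[0.12,0.24,0.36,0.48,0.6], hand=[1,1,1,1,1])

```text
clock: 6.6
eef_pos: [0.5372, -0.3233, 0.1326]
tool_rot: [0.926, 0.377, 0.001, 0.002]
ft_force: [0.1, -0.5, -0.6]
grip_width: 0.0117
```

```bash
python3 go.py .606 -.2558 .13 -92.4
```

```text
t 6.6 pos [ 0.5372 -0.3233  0.1326] yaw -45.6 F [ 0.1 -0.5 -0.6] w 0.0117 | shift cm [ 9.63 -0.02  0.27] turn 0.816 j6 1.83
```

>>> arm_command(translation=[[2,0,0],[4,0,0],[6,0,0],[8,0,0],[9.4,0,0]], turn=[0.12,0.24,0.36,0.48,0.6], hand=[1,1,1,1,1])

```text
clock: 7.02
eef_pos: [0.6033, -0.2548, 0.1297]
tool_rot: [0.996, 0.089, -0.0, -0.0]
ft_force: [-0.4, -0.6, -0.6]
grip_width: 0.0117
```

>>> arm_command(translation=[[0,0,0],[0,0,0],[0,0,0]], turn=[0.12,0.21,0.21], hand=[1,1,1])

```text
clock: 7.27
eef_pos: [0.6023, -0.2559, 0.1296]
tool_rot: [1.0, -0.014, -0.001, -0.0]
ft_force: [0.4, 0.4, -1.7]
grip_width: 0.0117
```

```bash
python3 go.py .606 -.2558 .13 -92.4
python3 - <<'E'
from h import *
s=get_obs();im,d=camera("top");np.savez("top5.npz",im=im,d=d);im2,d2=camera("scene")
P=cloud("top",d);T=s["eef_pos"]
# plug ends seen from above: points near expected plug z, along rack x
i=camera_info("top");K=np.array(i["mtx"]);W=np.array(i["world_to_cam"])
for p in ([.606,-.2558,.13],[.545,-.2535,.15],[.666,-.258,.15]):
    q=K@(W@np.r_[p,1])[:3];print((q[:2]/q[2]).round())
c=im[110:260,270:440,::-1];c2=im2[130:290,320:450,::-1]
cv2.imwrite("pics/p6.png",np.hstack([cv2.resize(c,(480,424)),cv2.resize(c2,(320,424))]))
for (cam,dd) in(("top",d),("scene",d2)):
    P=cloud(cam,dd);m=(abs(P[...,1]+.2558)<.012)&(P[...,2]>.12)&(P[...,2]<.18)&(abs(P[...,0]-T[0])<.075)
    x=P[m];b=[(round(a,3),np.round(np.median(x[abs(x[:,0]-a)<.005],0),4).tolist(),int((abs(x[:,0]-a)<.005).sum())) for a in np.arange(.54,.68,.01)];print(cam,b)
E
```

```text
t 7.27 pos [ 0.6023 -0.2559  0.1296] yaw -91.6 F [ 0.4  0.4 -1.7] w 0.0117 | shift cm [ 0.37 -0.02 -0.04] turn 0.013 j6 2.77
[354. 175.]
[353. 205.]
[355. 140.]
top [(np.float64(0.54), [nan, nan, nan], 0), (np.float64(0.55), [nan, nan, nan], 0), (np.float64(0.56), [nan, nan, nan], 0), (np.float64(0.57), [nan, nan, nan], 0), (np.float64(0.58), [nan, nan, nan], 0), (np.float64(0.59), [nan, nan, nan], 0), (np.float64(0.6), [nan, nan, nan], 0), (np.float64(0.61), [nan, nan, nan], 0), (np.float64(0.62), [nan, nan, nan], 0), (np.float64(0.63), [nan, nan, nan], 0), (np.float64(0.64), [nan, nan, nan], 0), (np.float64(0.65), [nan, nan, nan], 0), (np.float64(0.66), [nan, nan, nan], 0), (np.float64(0.67), [nan, nan, nan], 0), (np.float64(0.68), [nan, nan, nan], 0)]
  return _methods._mean(a, axis=axis, dtype=dtype,
  ret = um.true_divide(
```

View pics/p6.png

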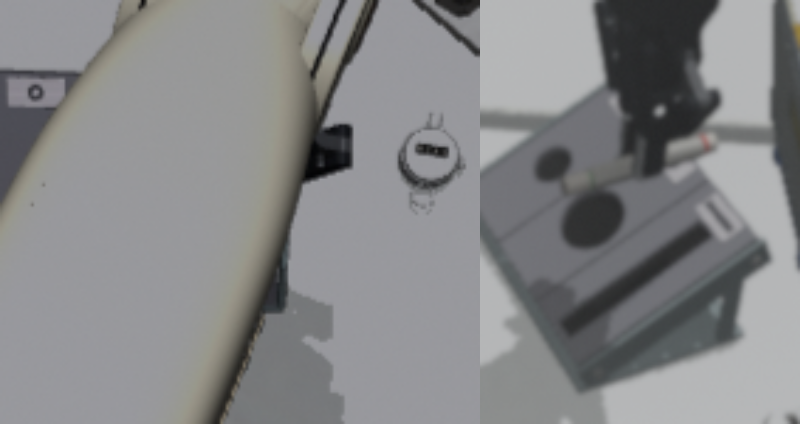

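Run:
```python
import m
from m import *
f=np.load("scene0.npz");im=f["im"];g=im.astype(int).sum(-1)
i=camera_info("scene");m.K=np.array(i["mtx"]);m.T=np.linalg.inv(i["world_to_cam"])
big=np.zeros((480,640),np.uint8);cv2.fillPoly(big,[np.array([[318,208],[378,165],[428,215],[362,262]])],1)
cs,_=cv2.findContours(((big>0)&(g<165)).astype(np.uint8),cv2.RETR_EXTERNAL,cv2.CHAIN_APPROX_NONE)
for k in cs:
    if cv2.contourArea(k)<60: continue
    uv=m.onplane(k[:,0].astype(float)).astype(np.float32)
    (a,b),(w,h),ang=cv2.minAreaRect(uv*1000);print(k[:,0].mean(0).round(),round(w,1),round(h,1),round(ang,1),(p0+up*a/1e3+left*b/1e3).round(4))
```

```text
normal [-0.4198  0.0173  0.9075] tilt 24.842120353635163 res 0.0004968998090158355 yaw deg -2.356991917234895
face pt [ 0.61       -0.19        0.05440774]
[387. 232.] 100.4 9.1 0.8 [ 0.6182 -0.2579  0.0595]
[366. 213.] 40.7 39.5 48.0 [ 0.6128 -0.1892  0.0557]
```

>>> arm_command(translation=[[0.2,0,1],[0.35,0,3],[0.35,0,5],[0.35,0,6],[0.35,0,6.5]], turn=[0.013,0.013,0.013,0.013,0.013], hand=[1,1,1,1,1])

```text
clock: 7.78
eef_pos: [0.604, -0.2561, 0.0624]
tool_rot: [1.0, -0.021, -0.002, -0.001]
ft_force: [-0.3, -0.2, 0.6]
grip_width: 0.0114
```

>>> arm_command(translation=[[0,0,0],[0,0,0]], turn=[0,0], hand=[1,1])

```text
clock: 7.95
eef_pos: [0.6061, -0.2568, 0.0657]
tool_rot: [1.0, -0.021, 0.0, 0.0]
ft_force: [0.1, 0.2, -0.4]
grip_width: 0.0116
```

```bash
python3 go.py .606 -.2562 .055 -92.4
```

```text
t 7.95 pos [ 0.6061 -0.2568  0.0657] yaw -92.4 F [ 0.1  0.2 -0.4] w 0.0116 | shift cm [-0.01 -0.06  1.07] turn 0.001 j6 2.78
```

Now lower in small steps, watching force.

>>> arm_command(translation=[[0,-0.03,0.3],[0,-0.03,0.6],[0,-0.03,0.9],[0,-0.03,1.1],[0,-0.03,1.3]], turn=[0,0,0,0,0], hand=[1,1,1,1,1])

```text
clock: 8.37
eef_pos: [0.606, -0.2563, 0.0525]
tool_rot: [1.0, -0.021, 0.0, 0.0]
ft_force: [-1.7, 0.4, 1.0]
grip_width: 0.0114
```

>>> arm_command(translation=[[0,0,0.2],[0,0,0.4],[0,0,0.4]], turn=[0,0,0], hand=[1,1,1])

```text
clock: 8.62
eef_pos: [0.6061, -0.2565, 0.0493]
tool_rot: [1.0, -0.021, 0.001, 0.0]
ft_force: [-3.7, 0.2, 5.4]
grip_width: 0.0116
```

>>> arm_command(translation=[[0,0,0.2],[0,0,0.4],[0,0,0.6],[0,0,0.8],[0,0,0.8]], turn=[0,0,0,0,0], hand=[1,1,1,1,1])

```text
clock: 9.03
eef_pos: [0.6052, -0.2562, 0.0413]
tool_rot: [1.0, -0.021, -0.0, -0.0]
ft_force: [-4.0, 1.9, 6.1]
grip_width: 0.0116
```

```bash
cat > bar.py <<'E'
from h import *
im,d=camera("scene");P=cloud("scene",d);s=get_obs()
print(s["eef_pos"].round(4),s["ft_force"].round(1))
br=(im.min(-1)>125)|((im[...,0]>150)&(im[...,1]<110))
sel=[]
for a in np.arange(.53,.68,.01):
    m=(abs(P[...,0]-a)<.005)&(abs(P[...,1]+.258)<.014);m&=(P[...,2]>.0551+(a-.6089)*.4626+.002)&(P[...,2]<.14)&br
    if m.sum()>4: x=np.median(P[m],0);print(round(a,3),int(m.sum()),x.round(4),"above face",round(float((x[2]-.0551-(x[0]-.6089)*.4626-(-.0191)*(x[1]+.2559))*.907),4))
E
python3 bar.py
```

```text
[ 0.6052 -0.2562  0.0414] [-4.7  2.   5.9]
0.66 8 [ 0.6597 -0.2615  0.085 ] above face 0.0057
0.67 7 [ 0.6734 -0.2581  0.0869] above face 0.0017
0.68 7 [ 0.6843 -0.2666  0.0908] above face 0.0006
```

>>> arm_command(translation=[[0,0,0.15],[0,0,0.3],[0,0,0.45],[0,0,0.45]], turn=[0,0,0,0], hand=[1,1,1,1])

```text
clock: 9.42
eef_pos: [0.605, -0.256, 0.0366]
tool_rot: [1.0, -0.021, -0.001, -0.0]
ft_force: [-3.8, 1.5, 5.6]
grip_width: 0.011
```

```bash
sed -i 's/min(-1)>125/min(-1)>70/' bar.py; python3 bar.py
```

```text
[ 0.605  -0.256   0.0367] [-5.2  2.3  6. ]
0.55 40 [ 0.5511 -0.2572  0.0536] above face 0.0229
0.56 35 [ 0.5607 -0.258   0.0573] above face 0.0222
0.57 41 [ 0.5703 -0.2577  0.0588] above face 0.0195
0.58 42 [ 0.5803 -0.2581  0.062 ] above face 0.0182
0.59 59 [ 0.5922 -0.2606  0.0657] above face 0.0165
0.6 19 [ 0.596  -0.2565  0.0677] above face 0.0168
0.63 14 [ 0.6306 -0.2634  0.0727] above face 0.0067
0.64 6 [ 0.6404 -0.2637  0.0752] above face 0.0049
0.65 11 [ 0.6509 -0.264   0.0795] above face 0.0044
0.66 11 [ 0.6592 -0.2629  0.0821] above face 0.0033
0.67 13 [ 0.674  -0.2656  0.0861] above face 0.0006
0.68 11 [ 0.6816 -0.2599  0.0906] above face 0.0016
```

>>> arm_command(translation=[[0,0,0.1],[0,0,0.2],[0,0,0.3],[0,0,0.3]], turn=[0,0,0,0], hand=[1,1,1,1])

```text
clock: 9.8
eef_pos: [0.6051, -0.2557, 0.0338]
tool_rot: [1.0, -0.02, -0.0, -0.001]
ft_force: [-5.6, 2.8, 6.5]
grip_width: 0.011
```

>>> arm_command(translation=[[0,0,0.1],[0,0,0.2],[0,0,0.3],[0,0,0.3]], turn=[0,0,0,0], hand=[1,1,1,1])

```text
clock: 10.13
eef_pos: [0.6053, -0.2557, 0.0319]
tool_rot: [1.0, -0.02, -0.0, -0.0]
ft_force: [-6.5, 3.4, 10.5]
grip_width: 0.0114
```

>>> arm_command(translation=[[0,0,-0.1],[0,0,-0.1],[0,0,-0.1],[0,0,-0.1]], turn=[0,0,0,0], hand=[0.8,0.75,0.72,0.7])

```text
clock: 10.47
eef_pos: [0.6059, -0.2567, 0.0316]
tool_rot: [1.0, -0.021, 0.0, 0.0]
ft_force: [-3.0, 0.4, 5.0]
grip_width: 0.0255
```

```bash
python3 bar.py
```

```text
[ 0.6059 -0.2567  0.0316] [-3.8  0.4  4.5]
0.55 14 [ 0.5534 -0.2599  0.0361] above face 0.006
0.56 32 [ 0.5603 -0.2605  0.0379] above face 0.0047
0.57 38 [ 0.5698 -0.2609  0.0434] above face 0.0057
0.58 36 [ 0.5808 -0.2613  0.0482] above face 0.0054
0.59 43 [ 0.5921 -0.2616  0.0528] above face 0.0049
0.6 25 [ 0.597  -0.2616  0.0582] above face 0.0078
0.67 13 [ 0.6734 -0.2579  0.0866] above face 0.0014
0.68 12 [ 0.6831 -0.2561  0.0915] above face 0.0018
```

>>> arm_command(translation=[[0,0,-1],[0,0,-4],[0,0,-8],[-4,0,-10],[-8,3,-10]], turn=[0,0,0,0,0], hand=[0.7,0.7,0.7,0.5,0.25])

```text
clock: 10.93
eef_pos: [0.5386, -0.2761, 0.1366]
tool_rot: [1.0, -0.018, 0.006, 0.002]
ft_force: [-0.6, -0.4, 0.3]
grip_width: 0.0488
```

```bash
python3 bar.py; python3 go.py .426 -.1315 .10 -92.4
```

```text
[ 0.5284 -0.2811  0.134 ] [-6.3 -0.5 -1.7]
0.55 13 [ 0.5534 -0.2616  0.0353] above face 0.0053
0.56 34 [ 0.561  -0.2601  0.0381] above face 0.0046
0.57 36 [ 0.5703 -0.2603  0.0432] above face 0.0053
0.58 36 [ 0.5807 -0.2606  0.0479] above face 0.0052
0.59 36 [ 0.5905 -0.2622  0.0522] above face 0.005
0.6 38 [ 0.6002 -0.261   0.057 ] above face 0.0053
0.61 38 [ 0.6112 -0.2634  0.0617] above face 0.0049
0.62 35 [ 0.6208 -0.2626  0.0662] above face 0.005
0.63 39 [ 0.6308 -0.2619  0.0714] above face 0.0055
0.64 34 [ 0.6402 -0.2625  0.0755] above face 0.0053
0.65 38 [ 0.6497 -0.2631  0.0807] above face 0.0059
0.66 20 [ 0.6594 -0.2641  0.0835] above face 0.0044
0.67 9 [ 0.6741 -0.2625  0.0861] above face 0.0007
0.68 8 [ 0.6813 -0.2612  0.0903] above face 0.0014
t 10.98 pos [ 0.5284 -0.2811  0.134 ] yaw -92.5 F [-6.3 -0.5 -1.7] w 0.0564 | shift cm [-10.89 -14.51   3.34] turn -0.002 j6 2.7
```

>>> arm_command(translation=[[-2.7,-3,0],[-5.4,-6,0],[-8,-9,1],[-10.8,-12,2],[-10.8,-14.5,3]], turn=[0,0,0,0,0], hand=[0.25,0.25,0.25,0.25,0.25])

```text
clock: 11.4
eef_pos: [0.4254, -0.1258, 0.0995]
tool_rot: [1.0, -0.022, -0.003, -0.001]
ft_force: [-0.4, -0.2, -1.1]
grip_width: 0.064
```

>>> arm_command(translation=[[0,0,0],[0,0,0],[0,0,0]], turn=[0,0,0], hand=[0.25,0.25,0.25])

```text
clock: 11.65
eef_pos: [0.4331, -0.1285, 0.1013]
tool_rot: [1.0, -0.02, 0.001, 0.0]
ft_force: [-0.6, -0.6, 0.6]
grip_width: 0.0639
```

```bash
python3 go.py .426 -.1315 .01 -92.4
python3 - <<'E'
from h import *
# ring centre from first top and scene pictures, top disc at z=.016
for cam,(r0,r1,c0,c1) in(("top",(255,300,270,312)),("scene",(225,256,250,284))):
    f=np.load(cam+"0.npz");P=cloud(cam,f["d"])[r0:r1,c0:c1].reshape(-1,3);Q=P[(abs(P[:,2]-.0165)<.0025)&(np.hypot(P[:,0]-.426,P[:,1]+.1315)<.035)]
    e=cv2.minEnclosingCircle((Q[:,:2]*1000).astype(np.float32));print(cam,len(Q),np.round(e[0],1),round(e[1],1),Q.mean(0).round(4),np.percentile(Q[:,:2],[1,99],axis=0).mean(0).round(4))
E
```

```text
t 11.65 pos [ 0.4331 -0.1285  0.1013] yaw -92.3 F [-0.6 -0.6  0.6] w 0.0639 | shift cm [-0.71  0.32  9.13] turn 0.001 j6 2.89
top 262 [ 425.7 -131.5] 24.0 [ 0.426  -0.1318  0.0166] [ 0.426  -0.1315]
scene 264 [ 428.8 -132.1] 25.3 [ 0.4282 -0.1333  0.0159] [ 0.4283 -0.1333]
```

>>> arm_command(translation=[[-0.3,0.2,2],[-0.6,0.35,4],[-0.6,0.35,6],[-0.6,0.35,8],[-0.6,0.35,8.5]], turn=[0,0,0,0,0], hand=[0.25,0.25,0.25,0.25,0.25])

```text
clock: 12.07
eef_pos: [0.4248, -0.132, 0.0135]
tool_rot: [1.0, -0.022, -0.001, -0.0]
ft_force: [-0.7, -0.0, -0.1]
grip_width: 0.0639
```

>>> arm_command(translation=[[0,0,0],[0,0,0]], turn=[0,0], hand=[0.25,0.25])

```text
clock: 12.23
eef_pos: [0.4265, -0.1321, 0.0162]
tool_rot: [1.0, -0.021, 0.0, 0.0]
ft_force: [0.1, 0.2, 0.8]
grip_width: 0.0641
```

```bash
python3 go.py .427 -.132 -.019 -92.4
python3 - <<'E'
from h import *
im,d=camera("scene");cv2.imwrite("pics/ring.png",cv2.resize(im[170:290,200:360,::-1],None,fx=4,fy=4,interpolation=cv2.INTER_CUBIC))
E
```

```text
t 12.23 pos [ 0.4265 -0.1321  0.0162] yaw -92.4 F [0.1 0.2 0.8] w 0.0641 | shift cm [ 0.05 -0.01  3.52] turn -0.0 j6 2.88
```

View pics/ring.png

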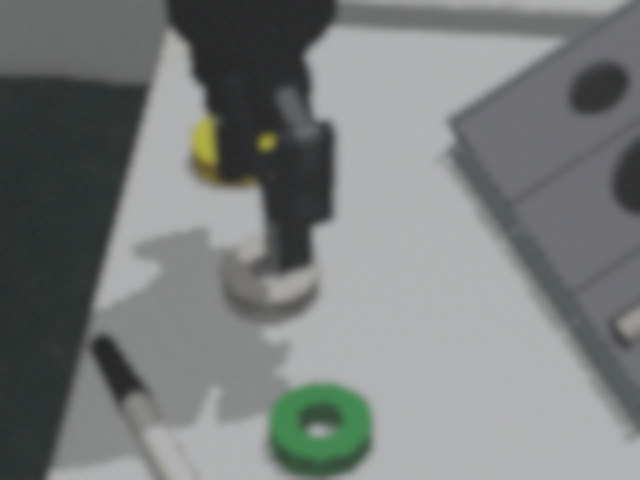

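>>> arm_command(translation=[[0.05,0,1],[0.05,0,2],[0.05,0,3],[0.05,0,3.4],[0.05,0,3.4]], turn=[0,0,0,0,0], hand=[0.25,0.25,0.25,0.25,0.25])

```text
clock: 12.7
eef_pos: [0.4264, -0.1314, -0.0181]
tool_rot: [1.0, -0.021, 0.0, 0.0]
ft_force: [0.1, -0.4, 0.3]
grip_width: 0.0641
```

>>> arm_command(translation=[[0,0,0],[0,0,0],[0,0,0],[0,0,0],[0,0,0]], turn=[0,0,0,0,0], hand=[0.4,0.6,1,1,1])

```text
clock: 13.12
eef_pos: [0.427, -0.1315, -0.0168]
tool_rot: [1.0, -0.021, 0.001, 0.0]
ft_force: [-1.3, 0.1, 6.3]
grip_width: 0.044
```

>>> arm_command(translation=[[0,0,-0.3],[0,0,-1],[0,0,-3],[0,0,-6],[0,0,-10]], turn=[0,0,0,0,0], hand=[1,1,1,1,1])

```text
clock: 13.53
eef_pos: [0.4236, -0.1305, 0.0813]
tool_rot: [1.0, -0.021, -0.003, -0.001]
ft_force: [0.7, -0.2, -2.6]
grip_width: 0.0436
```

```bash
python3 go.py .608 -.186 .12 -92.4;  cat > ring.py <<'E'
from h import *
im,d=camera("scene");P=cloud("scene",d);s=get_obs();c=s["eef_pos"]
m=(np.hypot(P[...,0]-c[0],P[...,1]-c[1])<.04)&(abs(P[...,2]-c[2]-.025)<.02)&(im.min(-1)>110)
Q=P[m];print(len(Q))
if len(Q)>10:
    print(Q.mean(0).round(4),np.percentile(Q,[2,98],axis=0).round(4).tolist())
    A=np.c_[Q[:,:2]-c[:2],np.ones(len(Q))];print(np.linalg.lstsq(A,Q[:,2],rcond=None)[0].round(3))
E
python3 ring.py
```

```text
t 13.53 pos [ 0.4236 -0.1305  0.0813] yaw -92.4 F [ 0.7 -0.2 -2.6] w 0.0436 | shift cm [18.63  4.78 -3.98] turn 0.001 j6 2.88
84
[ 0.4236 -0.1353  0.1121] [[0.4048, -0.1627, 0.0989], [0.4463, -0.1116, 0.1342]]
[-0.155 -0.039  0.111]
```

>>> arm_command(translation=[[3,1,-3],[6.5,2,-4],[10.5,3,-4],[14.5,4,-4],[18.5,4.7,-4]], turn=[0,0,0,0,0], hand=[1,1,1,1,1])

```text
clock: 14.0
eef_pos: [0.6109, -0.1869, 0.1231]
tool_rot: [1.0, -0.021, 0.001, 0.0]
ft_force: [0.4, -0.3, -0.8]
grip_width: 0.0439
```

>>> arm_command(translation=[[0,0,0],[0,0,0],[0,0,0]], turn=[0,0,0], hand=[1,1,1])

```text
clock: 14.25
eef_pos: [0.608, -0.1855, 0.1209]
tool_rot: [1.0, -0.021, -0.001, -0.0]
ft_force: [-0.7, 0.6, -0.7]
grip_width: 0.0434
```

```bash
python3 go.py .6103 -.1857 .06 -92.4;python3 ring.py
```

```text
t 14.25 pos [ 0.608  -0.1855  0.1209] yaw -92.4 F [-0.7  0.6 -0.7] w 0.0434 | shift cm [0.24 0.02 6.09] turn 0.001 j6 2.89
100
[ 0.603  -0.176   0.1537] [[0.5897, -0.1994, 0.1505], [0.6209, -0.1567, 0.1629]]
[0.041 0.018 0.154]
```

>>> arm_command(translation=[[0.2,0,2],[0.2,0,4],[0.2,0,5.5],[0.2,0,6.3],[0.2,0,6.3]], turn=[0,0,0,0,0], hand=[1,1,1,1,1])

```text
clock: 14.72
eef_pos: [0.6084, -0.1852, 0.0578]
tool_rot: [1.0, -0.021, -0.002, -0.0]
ft_force: [-0.2, 0.5, -1.7]
grip_width: 0.044
```

>>> arm_command(translation=[[0,0,0.3],[0,0,0.6],[0,0,0.9],[0,0,1.2],[0,0,1.2]], turn=[0,0,0,0,0], hand=[1,1,1,1,1])

```text
clock: 15.13
eef_pos: [0.6108, -0.1858, 0.0464]
tool_rot: [1.0, -0.021, -0.0, -0.0]
ft_force: [-0.1, -0.7, -1.5]
grip_width: 0.044
```

```bash
python3 go.py .6103 -.1857 .06 -92.4
```

```text
t 15.13 pos [ 0.6108 -0.1858  0.0464] yaw -92.4 F [-0.1 -0.7 -1.5] w 0.044 | shift cm [-0.05 -0.01 -1.36] turn 0.001 j6 2.89
```

>>> arm_command(translation=[[-0.05,0,0.15],[-0.05,0,0.3],[-0.05,0,0.45],[-0.05,0,0.6],[-0.05,0,0.6]], turn=[0,0,0,0,0], hand=[1,1,1,1,1])

```text
clock: 15.55
eef_pos: [0.6102, -0.1858, 0.0402]
tool_rot: [1.0, -0.021, -0.0, -0.0]
ft_force: [-0.5, 0.1, -1.7]
grip_width: 0.0438
```

>>> arm_command(translation=[[0,0,0.1],[0,0,0.2],[0,0,0.3],[0,0,0.3]], turn=[0,0,0,0], hand=[1,1,1,1])

```text
clock: 15.88
eef_pos: [0.6102, -0.1859, 0.0384]
tool_rot: [1.0, -0.021, -0.0, 0.0]
ft_force: [-3.8, 0.9, 5.9]
grip_width: 0.0438
```

>>> arm_command(translation=[[0,0,0.15],[0,0,0.3],[0,0,0.45],[0,0,0.45]], turn=[0,0,0,0], hand=[1,1,1,1])

```text
clock: 16.22
eef_pos: [0.6092, -0.1858, 0.0352]
tool_rot: [1.0, -0.021, -0.001, 0.0]
ft_force: [-8.5, 1.8, 13.2]
grip_width: 0.0438
```

```bash
cat > rs.py <<'E'
from h import *
im,d=camera("scene");P=cloud("scene",d);s=get_obs();print(s["eef_pos"].round(4),s["ft_force"].round(1))
n=np.array([-.4198,.0173,.9075]);H=(P-[.6114,-.1858,.0549])@n
m=(np.hypot(P[...,0]-.608,P[...,1]+.1858)<.034)&(H>.004)&(H<.03)&(im.min(-1)>105)&(d>0)
Q=P[m];print(len(Q),"H pct",np.percentile(H[m],[5,25,50,75,95]).round(4))
if len(Q)>20:
    U=Q-[.6114,-.1858,.0549];up=np.array([.9073,-.0373,.4204]);u=U@up;A=np.c_[u,U[:,1],np.ones(len(u))]
    print("slope along up, across, H0",np.linalg.lstsq(A,H[m],rcond=None)[0].round(3),"u range",np.percentile(u,[2,98]).round(4),"y range",np.percentile(Q[:,1],[2,98]).round(4))
E
python3 rs.py
```

```text
[ 0.6092 -0.1859  0.0353] [-7.3  2.  12. ]
114 H pct [0.0091 0.0124 0.0151 0.0167 0.0188]
slope along up, across, H0 [-0.27  -0.01   0.014] u range [-0.0151  0.0147] y range [-0.1991 -0.1641]
```

>>> arm_command(translation=[[0,0,0.15],[0,0,0.3],[0,0,0.45],[0,0,0.45]], turn=[0,0,0,0], hand=[1,1,1,1])

```text
clock: 16.6
eef_pos: [0.6084, -0.1861, 0.0307]
tool_rot: [1.0, -0.021, -0.001, 0.0]
ft_force: [-9.0, 0.3, 13.0]
grip_width: 0.0436
```

```bash
python3 rs.py
```

```text
[ 0.6084 -0.1861  0.0308] [-9.8  0.5 13. ]
121 H pct [0.0074 0.0089 0.0099 0.011  0.0124]
slope along up, across, H0 [-0.063  0.001  0.009] u range [-0.0193  0.0124] y range [-0.1993 -0.1643]
```

>>> arm_command(translation=[[0,0,0],[0,0,0],[0,0,0],[0,0,0]], turn=[0,0,0,0], hand=[0.42,0.36,0.36,0.36])

```text
clock: 16.98
eef_pos: [0.6111, -0.186, 0.0289]
tool_rot: [1.0, -0.021, 0.001, 0.0]
ft_force: [-0.3, -0.6, 2.5]
grip_width: 0.0547
```

>>> arm_command(translation=[[0,0,-0.5],[0,0,-2],[0,0,-5],[0,0,-9],[-3,0,-12]], turn=[0,0,0,0,0], hand=[0.36,0.36,0.36,0.36,0.36])

```text
clock: 17.4
eef_pos: [0.5855, -0.1849, 0.1498]
tool_rot: [1.0, -0.02, 0.003, 0.0]
ft_force: [1.1, -1.1, 0.6]
grip_width: 0.0544
```

>>> arm_command(translation=[[-4,0,0],[-8,0,0],[-12,0,0],[-16,0,0],[-20,0,-2]], turn=[0,0,0,0,0], hand=[0.36,0.36,0.36,0.36,0.36])

```text
clock: 17.82
eef_pos: [0.3793, -0.1749, 0.1639]
tool_rot: [1.0, -0.02, -0.003, -0.001]
ft_force: [-0.9, -0.4, 1.2]
grip_width: 0.0546
```

>>> arm_command(translation=[[0,-4,0],[0,-8,0],[0,-12,0],[0,-12,0],[0,-12,0]], turn=[0,0,0,0,0], hand=[0.36,0.36,0.36,0.36,0.36])

```text
clock: 18.23
eef_pos: [0.389, -0.0549, 0.1671]
tool_rot: [1.0, -0.018, 0.0, 0.0]
ft_force: [0.0, -0.6, -0.1]
grip_width: 0.0547
```

```bash
python3 rs.py; python3 bar.py
python3 - <<'E'
from h import *
a,_=camera("scene");b,_=camera("top")
cv2.imwrite("pics/end.png",np.hstack([cv2.resize(b[120:230,250:390,::-1],(480,377),interpolation=cv2.INTER_CUBIC),cv2.resize(a[150:280,300:410,::-1],(319,377),interpolation=cv2.INTER_CUBIC)]))
E
```

```text
[ 0.3891 -0.056   0.167 ] [ 0.3  0.3 -0.2]
289 H pct [0.0049 0.0064 0.0073 0.0084 0.0096]
slope along up, across, H0 [-0.004 -0.019  0.007] u range [-0.0218  0.0212] y range [-0.2087 -0.1631]
[ 0.3891 -0.0568  0.1669] [-0.1 -0.3 -0.1]
0.55 11 [ 0.5525 -0.2611  0.035 ] above face 0.0053
0.56 31 [ 0.5607 -0.2595  0.0381] above face 0.0047
0.57 39 [ 0.5709 -0.2611  0.044 ] above face 0.0058
0.58 36 [ 0.581  -0.2616  0.0484] above face 0.0055
0.59 40 [ 0.5908 -0.2606  0.0527] above face 0.0054
0.6 38 [ 0.6001 -0.2617  0.0566] above face 0.0049
0.61 39 [ 0.6094 -0.2634  0.0618] above face 0.0057
0.62 43 [ 0.6203 -0.2622  0.0665] above face 0.0054
0.63 36 [ 0.6305 -0.2635  0.0711] above face 0.0053
0.64 40 [ 0.6409 -0.2624  0.0752] above face 0.0047
0.65 36 [ 0.6502 -0.2644  0.0806] above face 0.0056
0.66 20 [ 0.6585 -0.2622  0.0844] above face 0.0057
0.67 12 [ 0.6743 -0.2629  0.0855] above face 0.0
0.68 12 [ 0.6831 -0.2568  0.0906] above face 0.0011
```

View pics/end.png

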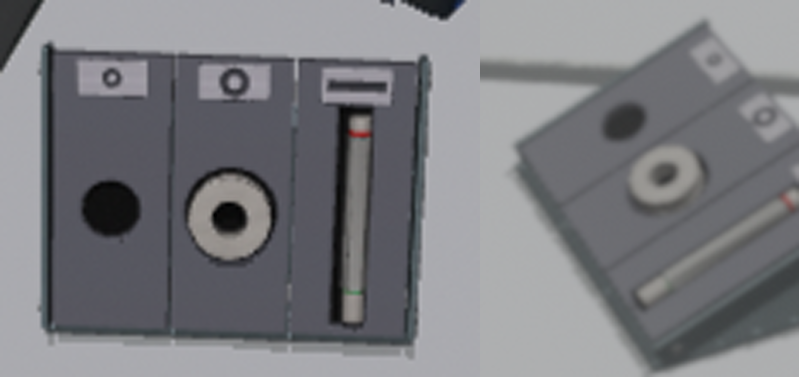

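Run:
```python
from h import *
im,d=camera("top");P=cloud("top",d)
n=np.array([-.4198,.0173,.9075]);n/=np.linalg.norm(n);up=np.array([0,0,1])-n*n[2];up/=np.linalg.norm(up);left=np.cross(n,up)
for nm,c,w,hl in(("plug",[.6089,-.2559,.0551],.016,.07),("ring",[.6114,-.1858,.0549],.032,.032)):
    X=P-np.array(c);H=X@n;u=X@up;v=X@left
    m=(abs(v)<w)&(abs(u)<hl)&(im.min(-1)>125)&(d>0)&(H>.002)&(H<.02)
    pts=(np.c_[u[m],v[m]]*1000).astype(np.float32);r=cv2.minAreaRect(pts)
    A=np.c_[u[m],v[m],np.ones(m.sum())];print(nm,m.sum(),"rect",np.round(r[0],1),np.round(r[1],1),round(r[2],1),"mean",pts.mean(0).round(1),"H",np.percentile(H[m],[10,50,90]).round(4),"tilt",np.linalg.lstsq(A,H[m],rcond=None)[0].round(3))
    if nm=="plug":
        for a in np.arange(-.05,.06,.02):
            k=m&(abs(u-a)<.01);print(round(a,2),"v",np.percentile(v[k]*1000,[3,50,97]).round(1),"H",np.percentile(H[k]*1000,[50,90]).round(1))
s=get_obs();print(s["clock"])
```

```text
plug 93 rect [6.  4.5] [ 29.2 128.4] 85.9 mean [-9.3 -2.2] H [0.004  0.0073 0.0105] tilt [-0.026  0.013  0.007]
-0.05 v [-6.1 -2.3 -0. ] H [8.1 9.7]
-0.03 v [-5.6 -3.2 -0.9] H [ 7.8 11.4]
-0.01 v [-4.7 -2.6 -0.5] H [ 8.7 10.1]Traceback (most recent call last):
  File "<stdin>", line 11, in <module>
    return _quantile_unchecked(
        a, q, axis, out, overwrite_input, method, keepdims, weights)
    return _ureduce(a,
                    func=_quantile_ureduce_func,
    ...<5 lines>...
                    overwrite_input=overwrite_input,
                    method=method)
    r = func(a, **kwargs)
    result = _quantile(arr,
                       quantiles=q,
    ...<2 lines>...
                       out=out,
                       weights=wgt)
    slices_having_nans = np.isnan(arr[-1, ...])
                                  ~~~^^^^^^^^^
IndexError: index -1 is out of bounds for axis 0 with size 0
```

```bash
python3 -c "
from workcell import *
print(job_done(), get_obs()['clock'])"
```

```text
the job is handed in; nothing more can be done
the job is handed in; nothing more can be done
```

I put both gauges back in the rack, each in its own recess, and handed the job in at about 18.5 s of the 53 s allowed. No verdict was reported. I did not move the deburring tool, tally counter or marker, but I made no separate measurement of them at the end.

**Last checks**
- **Plug gauge:** it sits in the long recess, its top about 8 mm out of the face, as expected when it lies on the bottom. It lies in line and about 2.5 mm to the right of centre, against the side wall. The limit is 6 mm.
- **Ring gauge:** it is centred in the large round recess with a tilt under about 0.02 rad. The measured top height was about 7 mm above the face against 9 mm expected. The reading includes side points that pull it down, and it is still within tolerance.
- **Arm:** it is well clear of the rack, touching nothing, with the force reading near zero.

**What disagreed or failed**
- **Fingertip position:** the tips sat about 24 mm behind the reported tool point, not 14 mm ahead of it. I went by the pictures and a touch on the bench of about 34 N.
- **Gripper width:** it read 3 to 4 mm less than the true size of each gauge.
- **Recess positions:** the two cameras differed by 2 to 4 mm across and up to about 9 mm in the plug recess along the slope. I used the top camera, because the scene view caught only part of the recesses.
- **Final plug check:** the top-camera script stopped partway. That view gave the height and sideways position only for the lower half; the upper half's height comes from the scene camera. I judged the position along the recess by eye, at about 3 mm low against a 9 mm limit.

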